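# Bring the handcart wheel's valve to the top

## Robot

A 6-joint arm with a two-finger parallel gripper is mounted at the origin on the work surface. World frame = base frame: x ahead of the robot, y to its left, z up, the work surface at z = 0. Lengths are in mm, angles in rad, forces in N, time in s.
With the tool pointing down it reaches from about 375 to 925 mm from the base axis. Payload 5.7 kg.
Tool frame: the origin (TCP) lies midway between the tips of the shut fingers; the grasp point (between the pads) lies 19 mm behind it; z points along the fingers, x is the direction in which the jaws open and shut, and the axes are right-handed (so a half turn about z gives the same grasp; the last joint's range is limited). The gripper opens to 85 mm and grips with 20 to 120 N. Pads are 22 mm wide; open, the fingers measure 114 mm over their backs; the gripper's body (76 mm by 85 mm) begins 54 mm behind the grasp point. The pads swing forward as they close: fully open they stand 13 mm farther back than shut.
Start: joints at [1.184, 0.359, 1.51, -0, 1.272, -0.115], TCP at [161.073, 577.943, 231.267] pointing down, gripper open.
Joint ranges: [-2.97, 2.97], [-1.01, 2.36], [0.21, 2.38], [-0.96, 4.11], [0.2, 2.71], [-2.98, 2.98]. Speed limits (rad/s): [2.39, 2.39, 3.14, 3.14, 3.14, 3.14].

## Interface

Orientations are given as a rotation vector (axis times angle).
In Python, from workcell import manip gives the robot as it stands.
- The arm moves only by the shell command python3 -m crank 'ROWS' [FORCE]. ROWS is JSON, one flat list of numbers, 7 for each row, row after row: the shift along the tool's x, y, z in m, then the turn, a rotation vector about the tool's x, y, z in rad, then the opening in per cent of the stroke, from 0 (shut) to 100 (fully open). A call has 1 to 12 rows; each row shifts and turns the commanded pose from where the row before left it, along the tool's axes as they then stand; what a row does not reach is not made up. A row lasts 1/12 s, in which the tool goes at most 41.7 mm and 7.16 degrees, less where a joint would pass 70% of its speed; a pose out of reach is approached as far as the arm can. A call with a gripper value outside its range is refused whole. The fingers move at their own pace and stop on an object; FORCE is the grip in N (left out, the last holds). Time passes only in rows, so rows that do not move let the fingers close. It gives the time, the measured TCP pose, the force and the opening at its end, in the units of the state.
- manip.sense(): the state, without advancing time (a new reading comes with each control period).
- manip.read_camera(name): name is "scene" or "top" or "wrist"; returns a dict with "image" (400x640x3 uint8, red, green, blue), "intrinsics" (3x3 intrinsics, pixels), "position" and "attitude" of the camera in the world; the wrist camera has in their place "hand_eye" (4x4, takes a point from camera to tool coordinates, whose origin is the TCP and whose axes are the tool frame's). Camera axes: x right, y down, z forward; pixel columns grow to the right and rows downward; lengths in mm; the calibration is good to about 2 mm. A picture is of the moment at which its call begins: read the wrist's pose just before it. There is no depth.
- manip.job_done(): hands the job in, once; it reports no verdict.
The state is a dict: "time_s": time; "joint_pos": joint angles; "joint_vel": joint speeds; "effort": joint torques, N m; "position": TCP position; "ee_rot": TCP orientation; "wrist_force": force on the tool from outside, world axes, zero at the start; "ft_torque": the same for the moment, N m; "opening": finger opening in mm.
Only numpy, scipy, OpenCV 4.12 (cv2) and the standard library are available. Lean on these libraries where they do the work, as an engineer would, in place of code of your own. Each camera call takes 0.05 s, during which the arm holds its last target.

## Task

The handcart wheel on the leaning bench stand has to be stopped with its valve stem (green cap) at the very top of the wheel's slope, in line with the red pointer, ready for the pump. With your fingertips push the wheel round by its spokes, in either direction and in as many pushes as it takes, then take the hand away and leave the wheel standing there. Keep off the tyre, which is freshly glued, and off the valve stem, and leave everything else on the bench where it is.

Things in the scene. Friction and masses are not known exactly. Their poses are not given: they have to be found in the camera images.
- stand: fixed wooden stand carrying the wheel. Origin: underside of its base board, below the wheel's centre, which is 140 mm up. x level, away from the robot (plus yaw), y left, z up. The wheel leans, its face up and away from the robot: its axle points out of the face along (0.574, 0, 0.819) of the stand, uphill in its plane (towards the robot) is (-0.819, 0, 0.574). Base board x -185 to 140, y -250 to 250, 20 thick
- crossbar (a point): middle of the level steel bar in front of the hub, along the stand's y, 20 mm wide (10 uphill and 10 downhill of the axle), faces 34 and 46 mm out from the wheel's mid-plane. A finger in a gap cannot pass it, so the wheel takes several pushes. A like bar lies behind, 36 to 48 mm back of the mid-plane. Both end at wooden cheeks, 18 thick, x -65 to 65, y = +-180 of the stand, 200 mm high
- hub (a point): fixed point on the axle at mid-depth of the spokes, 11 mm out of the face from the wheel's mid-plane; axes are those of the stand. The steel hub is 48 mm across and its face is 25 mm out from the mid-plane
- wheel (a joint): turn of the wheel, rad; 0 or any multiple of 2 pi puts the valve at the top. Positive is anticlockwise looking at the wheel's face (its top goes towards the stand's -y). No stops. Stiff, steady friction (0.35 Nm: about 6 N at a spoke 60 mm from the axle), balanced, stays where it is left. Starts with the valve in the lower part
- spokes: five white spokes turning with the wheel, 12 mm wide, 4 to 18 mm out from the mid-plane, from radius 24 (hub) to 108 mm (rim), at 36, 108, 180, 252 and 324 degrees from the valve. Origin on the axle at the mid-plane; x points from the axle to the valve, z out of the face. The gaps are open through to the rear bar
- tyre: black tyre, turning with the wheel: outer radius 150, inner 118 mm, 18 mm to each side of the mid-plane, on a blue rim (radius 108 to 118, up to 17 mm out). A green dot on its face marks the valve. Freshly glued, not to be touched. Origin and axes as the spokes'
- valve: brass stem with green cap, 12 mm thick, from the rim inwards to radius 85 mm, 8 mm out from the mid-plane; not to be touched. Origin on the axle, axes as the spokes'. A fingertip within about 65 mm of the axle passes inside it
- valve_cap (a point): centre of the green cap, 92 mm from the axle
- top_mark (a point): fixed point of the stand where the green cap's centre is when the valve is exactly at the top; the red pointer, on a post on the robot's side of the wheel, stands further uphill, 9 mm clear of the tyre
- grease_tin: bystander, to be left alone: small tin, 44 mm across, 50 tall, standing on the left strip of the stand's base board; origin at its underside
- wrench: bystander, to be left alone: spanner 150 mm long lying on the right strip of the stand's base board; origin at its underside
- glue: bystander, to be left alone: white bottle with red cap, 50 mm across, 130 tall, on the bench left of the stand; origin at its underside
- screwdriver: bystander, to be left alone: red-handled screwdriver 180 mm long, lying on the bench left of the stand; origin at its underside
- offcut: bystander, to be left alone: wooden block 100 x 50 x 35 mm on the bench right of the stand; origin at its underside
- tape: bystander, to be left alone: roll of black tape, 90 mm across, 20 high, on the bench right of the stand; origin at its underside

How it is judged (in metres and radians):
On the way, in this order (a step that is already met when the one before it is completed fails the run):
1. the fingers push on a spoke while the valve is still in the lower part of the wheel (contact force between the fingers and spokes above 0.3 N and distance between valve_cap and top_mark above 0.13 m).
2. the fingers push a spoke while the valve is in the upper part of the wheel (contact force between the fingers and spokes above 0.3 N and distance between valve_cap and top_mark below 0.11 m).
At the end, for the whole second after the job is handed in: the valve is at the top of the wheel (cap within 9 mm, about 5.5 degrees, of the mark) and the wheel stands still (distance between valve_cap and top_mark below 0.009 m and velocity of joint wheel between -0.05 and 0.05 rad/s); the robot touches nothing.
It fails at once if the freshly glued tyre is touched with more than 2 N (contact force between any of the fingers, the arm and tyre above 2 N).
It fails at once if the valve stem is touched with more than 2 N (contact force between any of the fingers, the arm and valve above 2 N).
It fails at once if something else on the bench is moved or lifted by more than 15 mm (distance of any of grease_tin, wrench, glue, screwdriver, offcut, tape from where it was at the start of the episode above 0.015 m).
It also fails if it takes over 58 s, if anything falls off the work surface, if the arm or the gripper's body presses on something with over 40 N, if the wrist force passes 120 N, or if a joint passes its speed limit or range.

## Working session

There is one attempt and no reset: what is moved stays moved. The work goes in short steps, Python scripts to look and compute and a shell command to move; the robot and the scene stay as the last step left them, time stands still between calls to the robot, and variables do not carry over. Pictures are saved under pics/ and viewed, and the job is handed in when it is done.

```bash
mkdir -p pics; ls
cat > h.py <<'E'
from workcell import manip
import numpy as np, cv2
def snap(n,f):
    d=manip.read_camera(n); cv2.imwrite('pics/'+f,d['image'][:,:,::-1]); return d
E
python3 - <<'E'
from h import *
s=manip.sense()
print(s)
for n in ['scene','top']:
    d=snap(n,n+'0.png'); print(n,d['intrinsics'],d['position'],d['attitude'])
    np.savez('cam_'+n,K=np.array(d['intrinsics']),p=np.array(d['position']),a=np.array(d['attitude']))
d=snap('wrist','wrist0.png');print(d['intrinsics'],d['hand_eye'])
np.savez('cam_wrist',K=np.array(d['intrinsics']),H=np.array(d['hand_eye']))
E
```

```text
pics
{'time_s': 0.0, 'joint_pos': array([ 1.18394206e+00,  3.59514917e-01,  1.51142426e+00, -1.45029578e-05,
        1.27249873e+00, -1.15097105e-01]), 'joint_vel': array([ 1.34103735e-03,  1.41957296e-03, -2.35896713e-03,  5.81229884e-04,
        1.29710792e-03,  5.12502520e-05]), 'effort': array([ 3.42991865e-03, -5.27617550e+01, -2.78626853e+01,  4.52316772e-05,
        1.32902968e-02, -1.19552901e-06]), 'position': array([160.80928694, 577.34867282, 230.45079268]), 'ee_rot': array([ 2.50112129e+00,  1.89947654e+00, -2.48251524e-03]), 'wrist_force': array([ 0.24503477, -0.48819311, -0.44788093]), 'ft_torque': array([ 0.02176776, -0.01025032, -0.02612407]), 'opening': 85.29343175399178}
scene [[388.0007053    0.         323.48455879]
 [  0.         388.0007053  201.29078267]
 [  0.           0.           1.        ]] [1016.76147047 -436.58631845 1007.31977535] [-2.28291486 -1.03241067  0.34346794]
top [[501.56206632   0.         324.83107493]
 [  0.         501.56206632 200.82558433]
 [  0.           0.           1.        ]] [ 319.50068879   48.07685572 1390.71009465] [-2.13137255  2.15932077 -0.16223058]
[[341.95414324   0.         319.35995994]
 [  0.         341.95414324 195.8732885 ]
 [  0.           0.           1.        ]] [[ 9.99999817e-01  4.71585700e-05  6.03690248e-04 -1.92679383e-01]
 [-2.38611081e-04  9.46984785e-01  3.21278321e-01 -8.27762304e+01]
 [-5.56534454e-04 -3.21278406e-01  9.46984623e-01 -1.41803955e+02]
 [ 0.00000000e+00  0.00000000e+00  0.00000000e+00  1.00000000e+00]]
```

View pics/scene0.png

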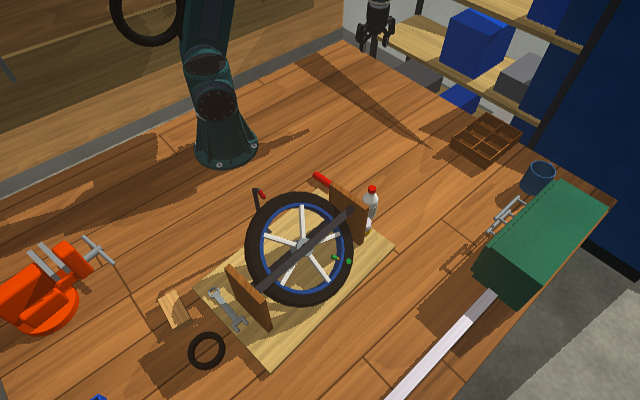

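View pics/top0.png

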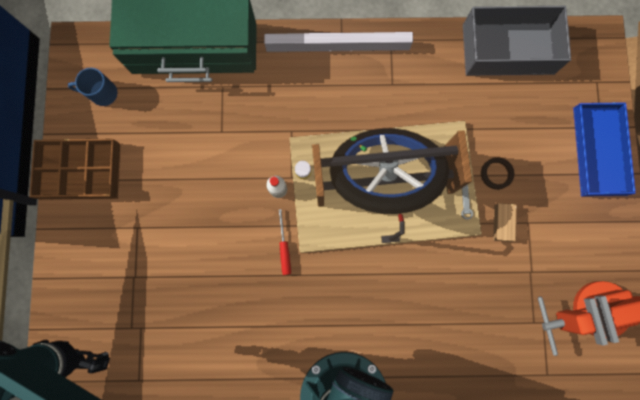

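The scene view shows the wheel at about (300,248), with the crossbar across it and the green cap/dot at about (340,260), on the lower-left side. In the top view the base board's corners are near (291,138), (466,122), (481,234) and (302,252). I'll enlarge both.

Run:
```python
import cv2
a=cv2.imread('pics/scene0.png')[170:385,150:410]; cv2.imwrite('pics/s1.png',cv2.resize(a,None,fx=3,fy=2.75,interpolation=cv2.INTER_CUBIC) if 0 else cv2.resize(a,(780,645))[:600])
b=cv2.imread('pics/top0.png')[110:260,280:490]; cv2.imwrite('pics/t1.png',cv2.resize(b,(798,570),interpolation=cv2.INTER_CUBIC))
```

```text
(no output)
```

View pics/s1.png

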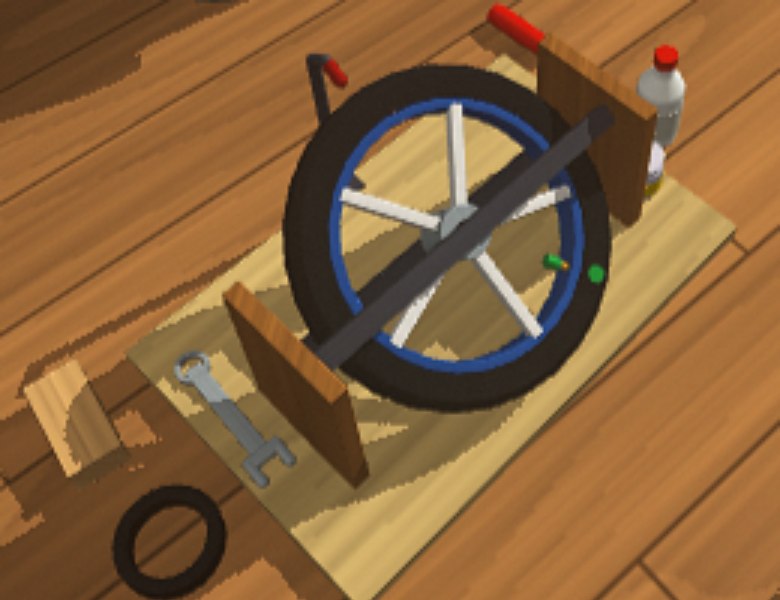

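View pics/t1.png

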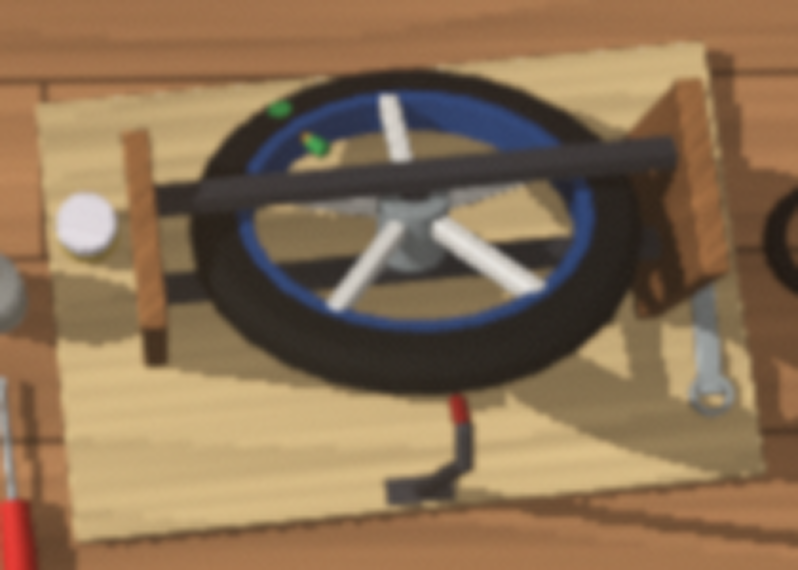

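```bash
cat >> h.py <<'E'
from scipy.spatial.transform import Rotation as R
from scipy.optimize import least_squares
def cam(n):
    c=np.load(f'cam_{n}.npz'); return c['K'],c['p'],R.from_rotvec(c['a']).as_matrix()
def proj(n,P,c=None):
    K,p,A=c if c is not None else cam(n)
    q=(np.atleast_2d(P)-p)@A; q=q@K.T; return q[:,:2]/q[:,2:]
AX=np.array([.574,0,.819]);UP=np.array([-.819,0,.574]);YS=np.array([0,1,0])
# wheel angle th: valve dir = cos th*UP - sin th*Y
def wheelpt(r,ang,out): return np.array([0,0,140])+out*AX+r*(np.cos(ang)*UP-np.sin(ang)*YS)
def s2w(P,pose):
    x,y,yaw=pose; return R.from_euler('z',yaw).apply(np.atleast_2d(P))+[x,y,0]
E
python3 - <<'E'
from h import *
obs=[('top',(140,250,20),(289.7,137.4)),('top',(140,-250,20),(465.3,121.3)),('top',(-185,-250,20),(481,233.2)),('top',(-185,250,20),(300.3,252.4)),
('scene',(140,250,20),(395,246.7)),('scene',(-185,-250,20),(192.7,288.3)),]
w=[('top',92,8,(363.7,148.4)),('top',134,18,(353.7,138.4)),('scene',92,8,(334.3,257.3)),('scene',134,18,(349,261))]
def f(p,full=False):
    r=[proj(n,s2w(P,p[:3]))[0]-uv for n,P,uv in obs]+[proj(n,s2w(wheelpt(a,p[3],o),p[:3]))[0]-uv for n,a,o,uv in w]
    return np.array(r) if full else np.ravel(r)
best=min((least_squares(f,[530,-20,.1,t],loss='soft_l1') for t in np.arange(0,6.28,.7)),key=lambda s:s.cost)
print(best.x,np.degrees(best.x[2:])); print(f(best.x,True).round(1))
np.save('pose.npy',best.x)
for n in ['scene','top']:
    im=cv2.imread(f'pics/{n}0.png'); 
    x0,y0,w_,h_=(150,170,260,200) if n=='scene' else (280,110,210,150); k=3 if n=='scene' else 3.8
    im=cv2.resize(im[y0:y0+h_,x0:x0+w_],None,fx=k,fy=k)
    p=best.x
    pts=[wheelpt(r,p[3]+np.radians(d),18) for d in (36,108,180,252,324) for r in (24,108)]
    c=[wheelpt(r,a,18) for r in (118,150) for a in np.arange(0,6.28,.1)]+[[-0,0,140]+40*AX+YS*t for t in (-170,170)]
    for P,col in ((pts,(0,0,255)),(c,(255,255,0))):
        for u,v in proj(n,s2w(P,p[:3])): cv2.circle(im,(int((u-x0+.5)*k),int((v-y0+.5)*k)),2,col,-1)
    cv2.imwrite(f'pics/ov_{n}.png',im)
E
```

```text
[ 5.90044556e+02 -1.20677904e+02  8.74775957e-02  3.77438439e+00] [  5.01209704 216.2562959 ]
[[-0.2 -0.4]
 [-0.  -1.5]
 [ 1.1  0.6]
 [-0.1 -0.2]
 [ 0.6 -1.2]
 [-2.  -0.6]
 [ 0.1 -0. ]
 [-0.9 -0.2]
 [-0.5  0.1]
 [ 0.1  0.3]]
```

View pics/ov_scene.png

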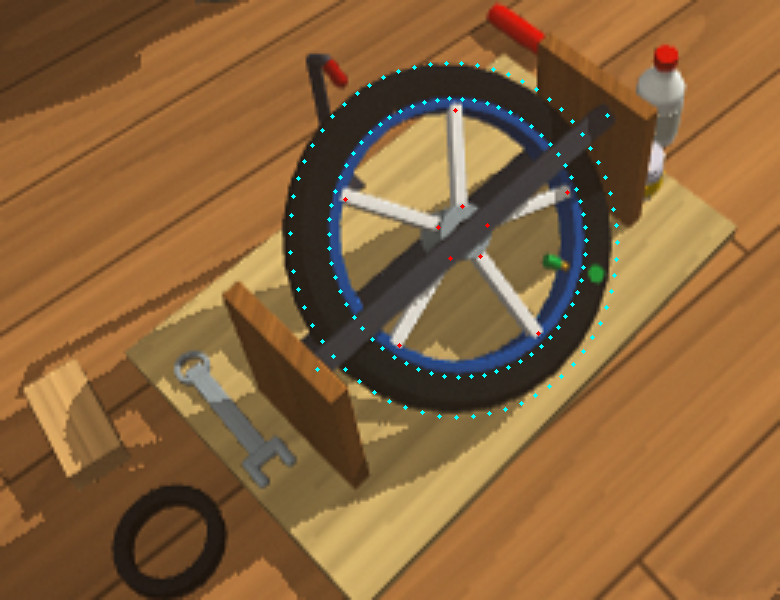

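View pics/ov_top.png

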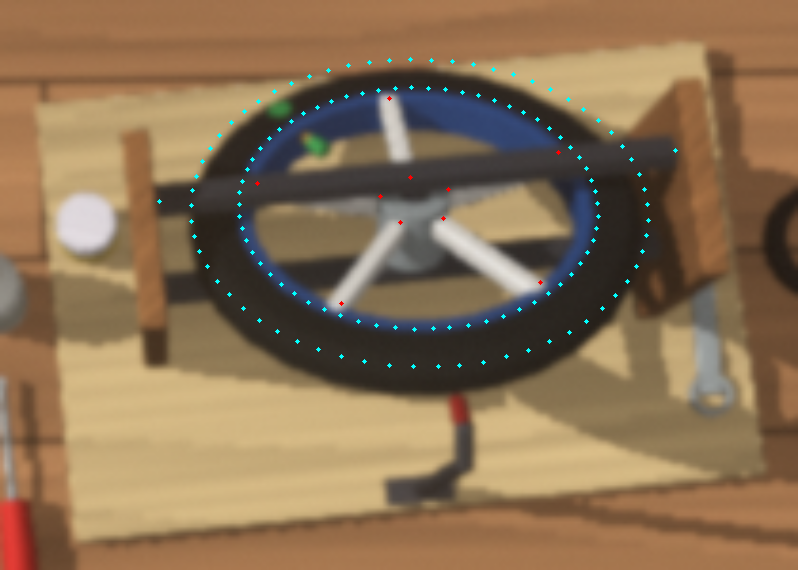

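```bash
cat >> h.py <<'E'
def cur():
    s=manip.sense(); return np.array(s['position']),R.from_rotvec(s['ee_rot'])
def rot_target(pose,spin=0):
    Z=R.from_euler('z',pose[2]); M=np.array([-UP,-YS,-AX]).T
    M=M/np.linalg.norm(M,axis=0); return Z*R.from_matrix(M)*R.from_euler('z',spin)
def fp(u,y,out,pose): return s2w(np.array([0,0,140])+u*UP+y*YS+out*AX,pose[:3])[0]
def plan(p1,r1,N,p0=None,r0=None):
    if p0 is None: p0,r0=cur()
    dv=(r0.inv()*r1).as_rotvec(); rows=[]
    for i in range(N):
        ra=r0*R.from_rotvec(dv*i/N); rows.append(np.r_[ra.inv().apply((p1-p0)/N)/1000,dv/N,0])
    for r in rows: print(','.join(f'{v:.4g}' if abs(v)>5e-4 else '0' for v in np.round(r,4)))
E
python3 - <<'E'
from h import *
P=np.load('pose.npy'); p,r=cur()
print(R.as_matrix(rot_target(P)).round(2), fp(36,62,110,P))
# j1 swing by d over N rows, plus rise
d=np.radians(-84); N=24
Z=R.from_euler('z',d/N); p1=Z.apply(p); rr=r.inv()*(Z*r)
print((r.inv().apply(p1-p)/1000).round(4), rr.as_rotvec().round(4))
E
```

```text
[[ 0.82  0.09 -0.57]
 [ 0.07 -1.   -0.05]
 [-0.57 -0.   -0.82]] [618.1551685  -55.97458209 250.754     ]
[-0.0011  0.0366 -0.    ] [0.0001 0.     0.0611]
```

```bash
python3 -m crank '[0,0.034,-0.014,0,0,0.061,0, 0,0.036,-0.014,0,0,0.061,0, 0,0.036,-0.014,0,0,0.061,0, 0,0.036,-0.014,0,0,0.061,0, 0,0.036,-0.014,0,0,0.061,0, 0,0.036,-0.014,0,0,0.061,0, 0,0.036,-0.014,0,0,0.061,0, 0,0.036,-0.014,0,0,0.061,0, 0,0.036,-0.014,0,0,0.061,0, 0,0.036,-0.014,0,0,0.061,0, 0,0.036,0,0,0,0.061,0, 0,0.036,0,0,0,0.061,0]' && python3 -m crank '[0,0.036,0,0,0,0.061,0, 0,0.036,0,0,0,0.061,0, 0,0.036,0,0,0,0.061,0, 0,0.036,0,0,0,0.061,0, 0,0.036,0,0,0,0.061,0, 0,0.036,0,0,0,0.061,0, 0,0.036,0,0,0,0.061,0, 0,0.036,0,0,0,0.061,0, 0,0.036,0,0,0,0.061,0, 0,0.036,0,0,0,0.061,0, 0,0.036,0,0,0,0.061,0, 0,0,0,0,0,0,0]'
python3 - <<'E'
from h import *
print(manip.sense()['joint_pos'])
P=np.load('pose.npy'); plan(fp(36,62,160,P),rot_target(P),11)
E
```

```text
time_s: 1.15
position: [507.8, 336.3, 372.2]
ee_rot: [-3.017, -0.874, -0.003]
wrist_force: [1.2, -0.0, -0.8]
opening: 0.0
time_s: 2.15
position: [606.4, -44.4, 370.7]
ee_rot: [3.133, -0.176, -0.002]
wrist_force: [0.9, 0.0, -0.5]
opening: -0.1
[-0.18428522  0.28245788  1.28325024 -0.00385037  1.57639775 -0.07194596]
0.0037,0,0.0072,-0.0052,-0.0553,-0.0177,0
0.0041,0,0.007,-0.0052,-0.0553,-0.0177,0
0.0045,0,0.0067,-0.0052,-0.0553,-0.0177,0
0.0049,0,0.0065,-0.0052,-0.0553,-0.0177,0
0.0052,0.0006,0.0062,-0.0052,-0.0553,-0.0177,0
0.0055,0.0006,0.0059,-0.0052,-0.0553,-0.0177,0
0.0058,0.0007,0.0056,-0.0052,-0.0553,-0.0177,0
0.0061,0.0008,0.0053,-0.0052,-0.0553,-0.0177,0
0.0064,0.0009,0.0049,-0.0052,-0.0553,-0.0177,0
0.0066,0.0009,0.0046,-0.0052,-0.0553,-0.0177,0
0.0068,0.001,0.0042,-0.0052,-0.0553,-0.0177,0
```

```bash
python3 -m crank '[0.0037,0,0.0072,-0.005,-0.055,-0.018,0, 0.0041,0,0.007,-0.005,-0.055,-0.018,0, 0.0045,0,0.0067,-0.005,-0.055,-0.018,0, 0.0049,0,0.0065,-0.005,-0.055,-0.018,0, 0.0052,0,0.0062,-0.005,-0.055,-0.018,0, 0.0055,0,0.0059,-0.005,-0.055,-0.018,0, 0.0058,0.001,0.0056,-0.005,-0.055,-0.018,0, 0.0061,0.001,0.0053,-0.005,-0.055,-0.018,0, 0.0064,0.001,0.0049,-0.005,-0.055,-0.018,0, 0.0066,0.001,0.0046,-0.005,-0.055,-0.018,0, 0.0068,0.001,0.0042,-0.005,-0.055,-0.018,0, 0,0,0,0,0,0,0]'
python3 - <<'E'
from h import *
print(manip.sense()['joint_pos'])
P=np.load('pose.npy')
p,r=cur(); print(p, fp(36,62,160,P), (r.inv()*rot_target(P)).as_rotvec())
d=snap('wrist','w1.png'); snap('scene','s2.png'); np.savez('w1',p=p,r=r.as_rotvec())
E
```

```text
time_s: 3.15
position: [647.6, -43.3, 287.0]
ee_rot: [2.969, 0.153, -0.944]
wrist_force: [-1.2, -0.1, -1.8]
opening: -0.0
[-0.10833809  0.77145455  0.80156497 -0.13670556  2.17007149 -0.25332997]
[647.61183113 -43.31873399 287.01659206] [646.74542758 -53.46717587 291.704     ] [0.00025616 0.00368308 0.01526888]
```

View pics/w1.png

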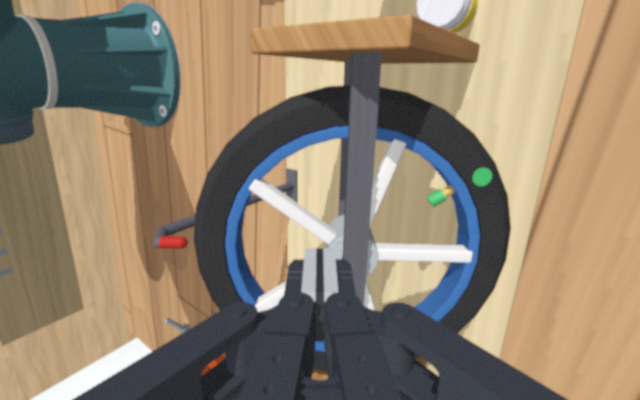

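View pics/s2.png

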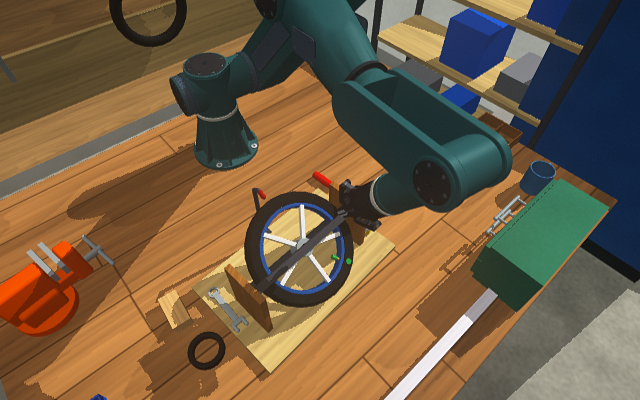

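The wrist view shows the wheel face-on: the spoke tips are at (254,184), (398,145) and (468,255), the cap is at (437,197), the dot at (482,177), and the upper end of the bar at (362,55). I'll refine the stand pose with these.

```bash
cat >> h.py <<'E'
def wcam(p,r):
    c=np.load('cam_wrist.npz'); H=c['H']; return c['K'], p+r.apply(H[:3,3]), r.as_matrix()@H[:3,:3]
def overlay(pose,th,cam_,src,dst,crop,k):
    x0,y0,w,h=crop; im=cv2.resize(cv2.imread(src)[y0:y0+h,x0:x0+w],None,fx=k,fy=k,interpolation=cv2.INTER_CUBIC)
    D=np.radians
    e=[]
    for d in (36,108,180,252,324):
        for o in (-6,6): e+= [wheelpt(24,th+D(d),18)+o*(-np.sin(th+D(d))*UP-np.cos(th+D(d))*YS)+t*(np.cos(th+D(d))*UP-np.sin(th+D(d))*YS) for t in np.arange(0,85,6)]
    c=[wheelpt(108,a,17) for a in np.arange(0,6.28,.06)]+[wheelpt(24,a,25) for a in np.arange(0,6.28,.3)]
    b=[np.array([0,0,140])+46*AX+u*UP+YS*t for t in np.arange(-170,171,10) for u in (-10,10)]
    q=[(x,y,200) for x in (-65,65) for y in (-189,-171,171,189)]
    m=[wheelpt(92,th,8),wheelpt(134,th,18)]
    for S,col in ((e,(0,0,255)),(c,(255,255,0)),(b,(0,255,255)),(q,(255,0,255)),(m,(255,0,255))):
        for u,v in proj('',s2w(S,pose[:3]),cam_): cv2.circle(im,(int((u-x0+.5)*k),int((v-y0+.5)*k)),1,col,-1)
    cv2.imwrite(dst,im)
E
python3 - <<'E'
from h import *
P=np.load('pose.npy'); w=np.load('w1.npz'); c=wcam(w['p'],R.from_rotvec(w['r']))
overlay(P,P[3],c,'pics/w1.png','pics/w1o.png',(180,0,360,290),2.05)
im=cv2.imread('pics/w1.png')[0:290,180:540]; cv2.imwrite('pics/w1c.png',cv2.resize(im,None,fx=2.05,fy=2.05,interpolation=cv2.INTER_CUBIC))
E
```

```text
(no output)
```

View pics/w1o.png

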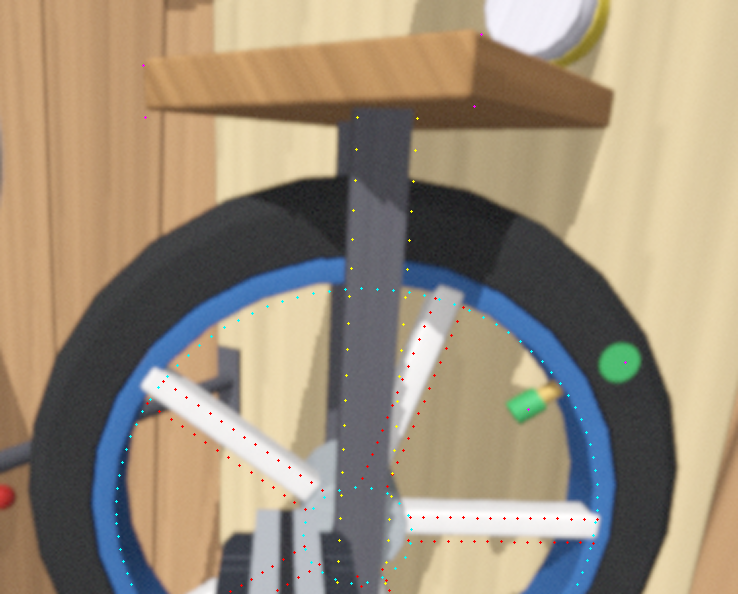

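View pics/w1c.png

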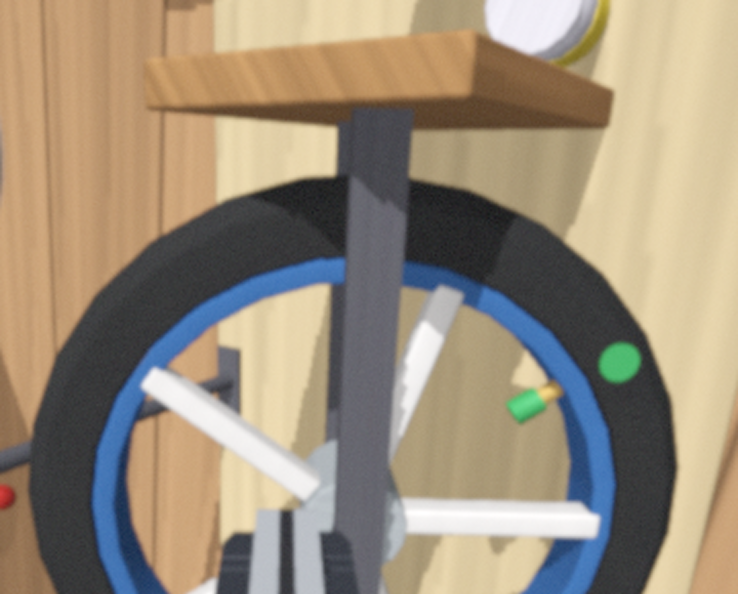

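Run:
```python
from h import *
p,r=cur(); print(p,np.abs(manip.sense()['joint_vel']).max())
snap('wrist','w2.png'); np.savez('w2',p=p,r=r.as_rotvec()); print(np.abs(cv2.imread('pics/w2.png').astype(int)-cv2.imread('pics/w1.png')).mean())
P=np.load('pose.npy');c=wcam(p,r)
L=[((350,120),None)]
o=lambda x,y:(180+x/2.05-.5,y/2.05-.5)
D=np.radians
def spk(th,d,r_,side,out): a=th+D(d); return wheelpt(r_,a,out)+side*(-np.sin(a)*UP-np.cos(a)*YS)
W=[(lambda t:(-65,171,200),(148,108)),(lambda t:(65,171,200),(475,97)),(lambda t:(-65,189,200),(145,60)),(lambda t:(65,189,200),(474,30)),
(lambda t:np.array([0,0,140])+46*AX+10*UP+171*YS,(352,112)),(lambda t:np.array([0,0,140])+46*AX-10*UP+171*YS,(412,110)),
(lambda t:spk(t,108,108,6,18),(142,383)),(lambda t:spk(t,108,108,-6,18),(158,368)),
(lambda t:spk(t,252-216+0,108,-6,18),(600,515)),(lambda t:spk(t,36,108,6,18),(598,538)),
(lambda t:wheelpt(92,t,8),(526,405)),(lambda t:wheelpt(134,t,18),(620,362))]
W=W[:6]+W[10:]+W[6:8] if 0 else W
th0=P[3]
def f(q,full=False):
    e=np.array([proj('',s2w(fn(q[3]),q[:3]),c)[0]-o(*uv) for fn,uv in W]); return e if full else e.ravel()
print(f(P,True).round(1).tolist())
```

```text
[647.462991   -43.57580349 290.63685153] 0.05448373264115078
4.0686484375
[[0.6, 4.5], [1.0, 4.4], [0.9, 2.7], [4.6, 2.6], [4.3, 1.1], [3.9, 2.5], [4.7, 8.8], [4.4, 5.5], [-66.1, -102.3], [-78.4, -118.0], [1.5, 0.5], [2.3, -1.5]]
```

Run:
```python
from h import *
p,r=cur(); print(p,np.abs(manip.sense()['joint_vel']).max())
snap('wrist','w3.png'); np.savez('w3',p=p,r=r.as_rotvec())
im=cv2.imread('pics/w3.png')[0:290,180:540]; cv2.imwrite('pics/w3c.png',cv2.resize(im,None,fx=2.05,fy=2.05,interpolation=cv2.INTER_CUBIC))
```

```text
[647.41112693 -43.7464855  292.16753156] 0.038904023978104434
```

View pics/w3c.png

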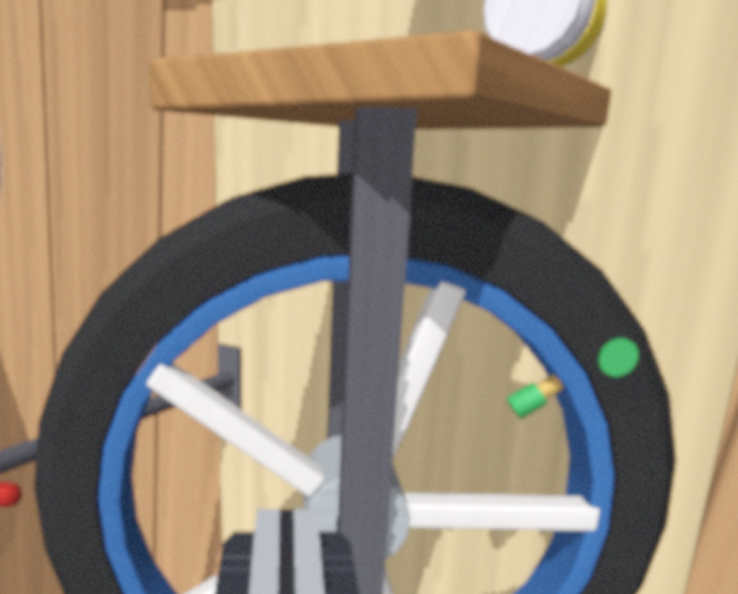

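```bash
cat >> h.py <<'E'
def spk(th,d,r_,side,out):
    a=th+np.radians(d); return wheelpt(r_,a,out)+side*(-np.sin(a)*UP-np.cos(a)*YS)
E
python3 - <<'E'
from h import *
P=np.load('pose.npy');w=np.load('w3.npz');c=wcam(w['p'],R.from_rotvec(w['r']))
o=lambda x,y:(180+x/2.05-.5,y/2.05-.5)
h0=np.array([0,0,140])
W=[(lambda t:(-65,171,200),(154,108)),(lambda t:(65,171,200),(476,96)),(lambda t:(-65,189,200),(152,60)),(lambda t:(65,189,200),(475,30)),
(lambda t:h0+46*AX+10*UP+171*YS,(355,111)),(lambda t:h0+46*AX-10*UP+171*YS,(415,110)),
(lambda t:spk(t,108,108,-6,18),(147,381)),(lambda t:spk(t,108,108,6,18),(163,365)),
(lambda t:spk(t,324,108,6,18),(600,530)),(lambda t:spk(t,324,108,-6,18),(600,509)),
(lambda t:wheelpt(92,t,8),(526,401)),(lambda t:wheelpt(134,t,18),(619,357))]
for n,x,y,uv in (('top',140,250,(289.7,137.4)),('top',140,-250,(465.3,121.3)),('top',-185,-250,(481,233.2)),('top',-185,250,(300.3,252.4)),('scene',140,250,(395,246.7)),('scene',-185,-250,(192.7,288.3))): W.append(((lambda t,x=x,y=y:(x,y,20)),(n,uv)))
def f(q,full=False):
    e=[]
    for fn,uv in W:
        X=s2w(fn(q[3]),q[:3])
        e.append(proj(uv[0],X)[0]-uv[1] if isinstance(uv[0],str) else proj('',X,c)[0]-o(*uv))
    e=np.array(e); return e if full else e.ravel()
print(f(P,True).round(1).tolist())
s=least_squares(f,P,loss='soft_l1',x_scale=[1,1,.01,.01]); print(s.x,np.degrees(s.x[2:])); print(f(s.x,True).round(1).tolist())
np.save('pose2.npy',s.x)
overlay(s.x,s.x[3],c,'pics/w3.png','pics/w3o.png',(180,0,360,290),2.05)
E
```

```text
[[-1.4, 4.4], [1.1, 4.7], [-1.5, 2.7], [4.8, 2.6], [3.6, 1.4], [3.0, 2.3], [10.7, -1.4], [-4.6, 17.0], [-1.2, -8.8], [-3.1, 12.9], [1.6, 1.7], [2.8, 0.1], [-0.2, -0.4], [-0.0, -1.5], [1.1, 0.6], [-0.1, -0.2], [0.6, -1.2], [-2.0, -0.6]]
[ 5.88967421e+02 -1.19276508e+02  8.95800757e-02  3.77409771e+00] [  5.13256026 216.2398704 ]
[[-2.6, 2.6], [-0.7, 1.8], [-2.9, 0.9], [2.8, -0.3], [2.0, -0.9], [1.4, -0.1], [9.7, -3.1], [-5.6, 15.2], [-2.0, -10.7], [-3.9, 11.0], [0.7, -0.2], [1.7, -1.9], [-0.8, 0.1], [-0.6, -1.3], [0.7, 0.8], [-0.4, 0.4], [0.5, -1.9], [-1.8, -1.0]]
```

View pics/w3o.png

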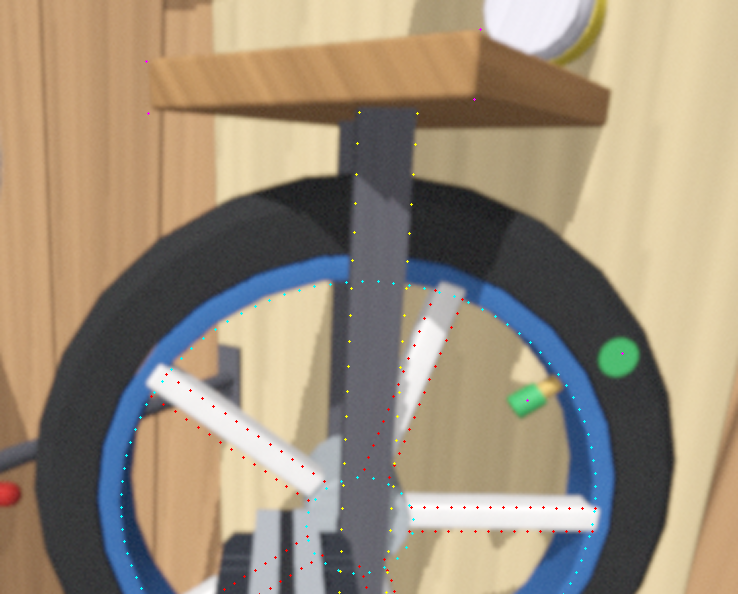

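```bash
cat >> h.py <<'E'
def where(pose,p=None):
    if p is None: p=cur()[0]
    q=R.from_euler('z',-pose[2]).apply(p-[pose[0],pose[1],0])-[0,0,140]
    return np.array([q@UP,q@YS,q@AX])
E
sed -i '/^W=/,/^(lambda t:wheelpt/d' /dev/null
python3 - <<'E'
from h import *
P=np.load('pose2.npy'); p,r=cur(); print(where(P).round(1),(r.inv()*rot_target(P)).as_rotvec().round(3))
E
```

```text
[ 34.8  69.8 162.8] [-0.    -0.007  0.01 ]sed: couldn't edit /dev/null: not a regular file
```

```bash
python3 -m crank '[-0.001,0.003,0.013,0,-0.007,0.01,0, 0,0,0.013,0,0,0,0, 0,0,0.013,0,0,0,0, 0,0,0.013,0,0,0,0, 0,0,0.013,0,0,0,0, 0,0,0.013,0,0,0,0, 0,0,0.013,0,0,0,0, 0,0,0.013,0,0,0,0, 0,0,0.013,0,0,0,0, 0,0,0,0,0,0,0, 0,0,0,0,0,0,0, 0,0,0,0,0,0,0]'
python3 - <<'E'
from h import *
P=np.load('pose2.npy'); p,r=cur(); print(where(P).round(1),(r.inv()*rot_target(P)).as_rotvec().round(3))
snap('wrist','w4.png');snap('scene','s4.png')
im=cv2.imread('pics/s4.png')[170:350,200:420]; cv2.imwrite('pics/s4c.png',cv2.resize(im,None,fx=3.3,fy=3.3,interpolation=cv2.INTER_CUBIC))
E
```

```text
time_s: 4.35
position: [580.6, -53.2, 198.8]
ee_rot: [2.968, 0.133, -0.935]
wrist_force: [0.4, -0.3, 0.4]
opening: 0.3
[35.7 66.5 46.8] [ 0.    -0.001  0.   ]
```

View pics/w4.png

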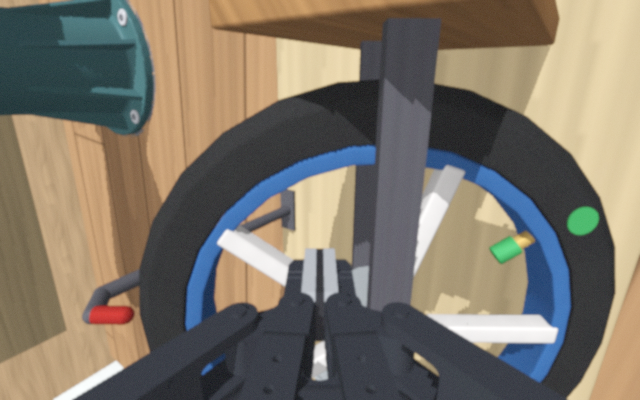

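View pics/s4c.png

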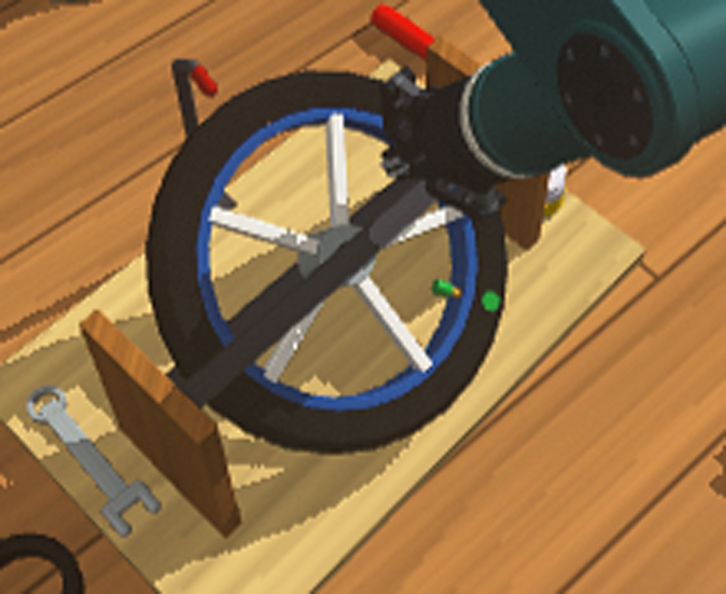

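```bash
python3 -m crank '[0,0,0.008,0,0,0,0, 0,0,0.008,0,0,0,0, 0,0,0.008,0,0,0,0, 0,0,0.008,0,0,0,0, 0,0,0.008,0,0,0,0, 0,0,0.008,0,0,0,0, 0,0,0,0,0,0,0, 0,0,0,0,0,0,0]'
python3 - <<'E'
from h import *
P=np.load('pose2.npy'); print(where(P).round(1), manip.sense()['wrist_force'])
snap('wrist','w5.png')
E
```

```text
time_s: 5.12
position: [555.2, -55.4, 161.0]
ee_rot: [2.97, 0.134, -0.928]
wrist_force: [7.5, 3.1, 21.0]
opening: -0.1
[34.9 66.7  1.2] [ 7.52031415  3.07073239 21.04599148]
```

View pics/w5.png

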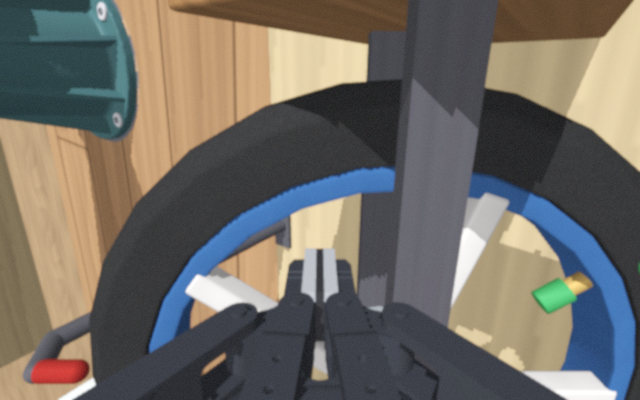

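```bash
python3 - <<'E'
from h import *
s=manip.sense(); r=R.from_rotvec(s['ee_rot']); f=r.inv().apply(s['wrist_force']); m=r.inv().apply(s['ft_torque'])
print('tool F',f.round(2),'M',m.round(3),'x,y of contact mm', -m[1]/f[2]*1e3, m[0]/f[2]*1e3)
E
python3 -m crank '[0,0,-0.006,0,0,0,0, 0,0,0,0,0,0,0, 0,0,0,0,0,0,0]'
python3 - <<'E'
from h import *
s=manip.sense(); r=R.from_rotvec(s['ee_rot']); f=r.inv().apply(s['wrist_force']); m=r.inv().apply(s['ft_torque'])
print('tool F',f.round(2),'M',m.round(3), where(np.load('pose2.npy')))
E
```

```text
tool F [ -5.71  -2.73 -21.76] M [ 0.252  0.121 -0.054] x,y of contact mm 5.560356679009667 -11.5811639589033
time_s: 5.42
position: [555.5, -55.3, 162.4]
ee_rot: [2.967, 0.134, -0.94]
wrist_force: [0.4, 0.8, 0.4]
opening: 0.1
tool F [ 0.18 -0.74 -0.62] M [-0.044  0.262  0.006] [35.48549412 66.69844596  2.51457348]
```

Run:
```python
from h import *
snap('scene','s6.png');snap('top','t6.png');snap('wrist','w6.png')
a=cv2.resize(cv2.imread('pics/s6.png')[180:290,250:380],None,fx=3.07,fy=3.07,interpolation=cv2.INTER_CUBIC)
b=cv2.resize(cv2.imread('pics/t6.png')[110:220,310:440],None,fx=3.07,fy=3.07,interpolation=cv2.INTER_CUBIC)
cv2.imwrite('pics/st6.png',np.hstack([a,b]))
c=cv2.resize(cv2.imread('pics/w6.png')[190:400,170:470],None,fx=2.6,fy=2.6,interpolation=cv2.INTER_CUBIC)
cv2.imwrite('pics/w6c.png',c); print(where(np.load('pose2.npy')),manip.sense()['wrist_force'])
```

```text
[35.53921002 66.75372657  2.14032122] [0.61145249 0.44024508 0.53333229]
```

View pics/st6.png

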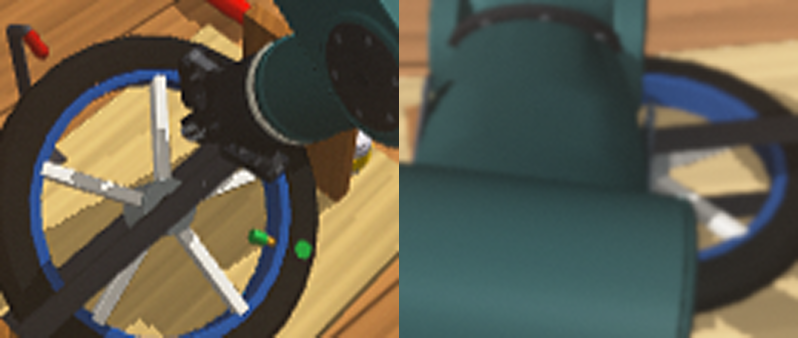

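View pics/w6c.png

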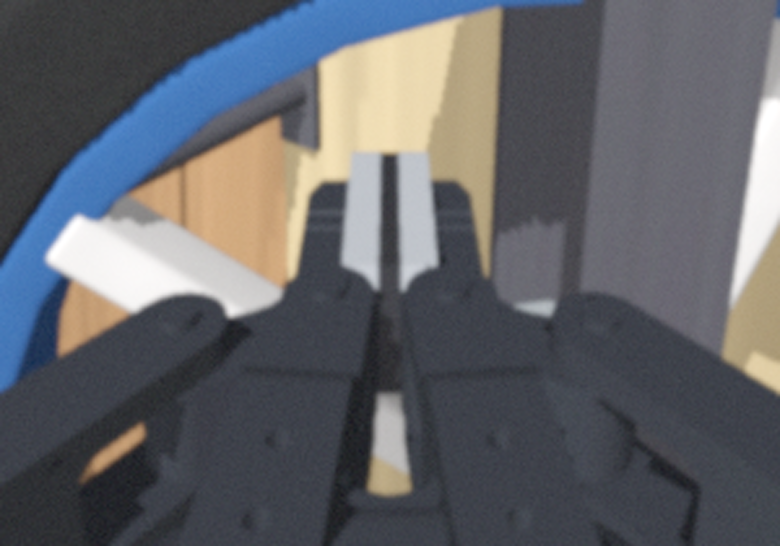

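Run:
```python
from h import *
c=np.load('cam_wrist.npz');K,H=c['K'],c['H']
for n,uv in dict(knR=(401,305),knRedge=(405,303),knL=(240,308),tipL=(304,249),tipR=(336,249),fwL=(290,261),fwR=(350,261)).items():
    d=H[:3,:3]@np.linalg.inv(K)@[*uv,1]; o=H[:3,3]
    for y in (-11,-6,0):
        t=(y-o[1])/d[1]; print(n,y,(o+t*d).round(1))
```

```text
knR -11 [ 27.4 -11.  -44.6]
knR -6 [ 29.3  -6.  -37.8]
knR 0 [ 31.6   0.  -29.7]
knRedge -11 [ 29.  -11.  -43.5]
knRedge -6 [ 31.   -6.  -36.7]
knRedge 0 [ 33.4  -0.  -28.4]
knL -11 [-26.5 -11.  -46.2]
knL -6 [-28.3  -6.  -39.5]
knL 0 [-30.5   0.  -31.5]
tipL -11 [ -7.  -11.   -4.3]
tipL -6 [-7.5 -6.   5.2]
tipL 0 [-8.   0.  16.7]
tipR -11 [  7.4 -11.   -4.3]
tipR -6 [ 7.9 -6.   5.2]
tipR 0 [ 8.5  0.  16.7]
fwL -11 [-12.4 -11.  -15.1]
fwL -6 [-13.2  -6.   -6.2]
fwL 0 [-14.3   0.    4.4]
fwR -11 [ 12.7 -11.  -15.1]
fwR -6 [13.6 -6.  -6.2]
fwR 0 [14.7  0.   4.4]
```

The 21 N came from the outer knuckle, about 30 mm out and 40 mm behind the tip, pressing on the crossbar. I'll keep the tip about 6 mm out, which still overlaps the spokes by 12 mm, and push.

```bash
python3 -m crank '[0,0,-0.004,0,0,0,0, -0.001,0.004,0,0,0,0,0, -0.001,0.004,0,0,0,0,0, -0.001,0.004,0,0,0,0,0, -0.001,0.004,0,0,0,0,0, -0.001,0.004,0,0,0,0,0, -0.001,0.004,0,0,0,0,0, 0,0,0,0,0,0,0, 0,0,0,0,0,0,0]'
python3 - <<'E'
from h import *
print(where(np.load('pose2.npy')))
snap('scene','s7.png');snap('wrist','w7.png')
a=cv2.resize(cv2.imread('pics/s7.png')[180:310,230:370],None,fx=2.8,fy=2.8,interpolation=cv2.INTER_CUBIC)
c=cv2.resize(cv2.imread('pics/w7.png')[60:400,120:520],(400,364))
cv2.imwrite('pics/c7.png',np.hstack([a[:364],c[:len(a)]]))
E
```

```text
time_s: 6.32
position: [554.8, -78.5, 169.7]
ee_rot: [2.969, 0.134, -0.942]
wrist_force: [-0.7, 4.6, 1.7]
opening: 0.2
[41.90152554 43.66832208  6.87435628]
```

View pics/c7.png

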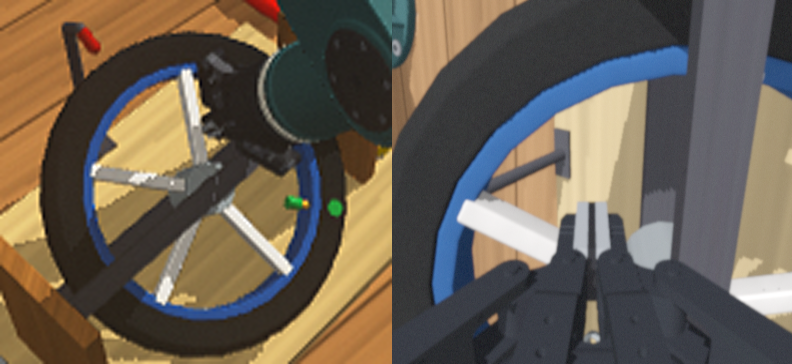

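The wheel is turning under a steady 4.6 N. The cap and dot have moved further down the slope. I'll carry on.

```bash
python3 -m crank '[-0.001,0.005,0,0,0,0,0, -0.001,0.005,0,0,0,0,0, -0.001,0.005,0,0,0,0,0, 0,0.005,0,0,0,0,0, 0,0.005,0,0,0,0,0, 0,0.005,0,0,0,0,0, 0,0.005,0,0,0,0,0, 0,0.005,0,0,0,0,0, 0,0.005,0,0,0,0,0, 0,0.005,0,0,0,0,0, 0,0.005,0,0,0,0,0, 0,0.005,0,0,0,0,0]' && python3 -m crank '[0.001,0.005,0,0,0,0,0, 0.001,0.005,0,0,0,0,0, 0.001,0.005,0,0,0,0,0, 0.001,0.005,0,0,0,0,0, 0.001,0.004,0,0,0,0,0, 0.001,0.004,0,0,0,0,0, 0.001,0.004,0,0,0,0,0, 0,0,0,0,0,0,0, 0,0,0,0,0,0,0]'
python3 - <<'E'
from h import *
print(where(np.load('pose2.npy')))
snap('scene','s8.png');snap('wrist','w8.png')
a=cv2.resize(cv2.imread('pics/s8.png')[180:310,230:370],None,fx=2.8,fy=2.8,interpolation=cv2.INTER_CUBIC)
c=cv2.resize(cv2.imread('pics/w8.png')[60:400,120:520],(400,364))
cv2.imwrite('pics/c8.png',np.hstack([a[:364],c[:len(a)]]))
E
```

```text
time_s: 7.42
position: [557.7, -135.6, 171.4]
ee_rot: [2.973, 0.137, -0.944]
wrist_force: [-0.1, 14.0, 3.5]
opening: -0.1
time_s: 8.17
position: [566.3, -170.5, 167.8]
ee_rot: [2.967, 0.134, -0.942]
wrist_force: [-1.5, 3.6, 5.2]
opening: -0.1
[ 38.21374122 -48.96886817   7.1195376 ]
```

View pics/c8.png

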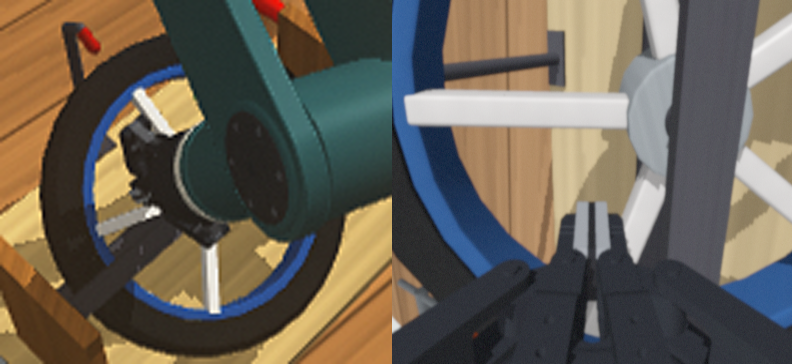

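The spoke is now pushed to the right side and the next one stands nearly straight uphill, so the valve is about 36° short of the top. I'll back off, lift and look.

```bash
python3 -m crank '[0,-0.005,0,0,0,0,0, 0,0,-0.01,0,0,0,0, 0,0,-0.013,0,0,0,0, 0,0,-0.013,0,0,0,0, 0,0,-0.013,0,0,0,0, -0.001,-0.013,0,0,0,0,0, -0.001,-0.013,0,0,0,0,0, -0.001,-0.013,0,0,0,0,0, -0.001,-0.013,0,0,0,0,0, -0.001,-0.013,0,0,0,0,0, 0,0,0,0,0,0,0, 0,0,0,0,0,0,0]'
python3 - <<'E'
from h import *
p,r=cur();print(where(np.load('pose2.npy')),np.abs(manip.sense()['joint_vel']).max())
snap('wrist','w9.png');np.savez('w9',p=p,r=r.as_rotvec());snap('scene','s9.png')
E
```

```text
time_s: 9.27
position: [584.3, -97.8, 210.1]
ee_rot: [2.966, 0.137, -0.94]
wrist_force: [0.0, -0.2, -0.0]
opening: 0.1
[42.48107437 21.7800688  55.88131828] 0.024587113386580234
```

View pics/w9.png

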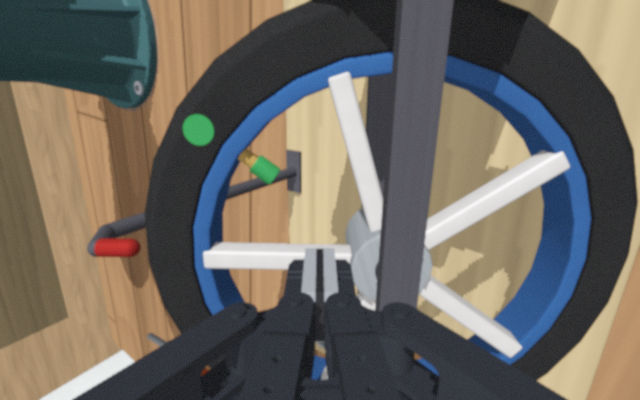

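```bash
cat >> h.py <<'E'
def fit_th(pose,c,obs,th0,free=True):
    # obs: (r, deg, out, uv)
    def f(q):
        P=np.r_[pose[:2]+q[1:3]*free,pose[2]]
        return np.r_[np.ravel([proj('',s2w(wheelpt(r,q[0]+np.radians(d),o),P),c)[0]-uv for r,d,o,uv in obs]),q[1:3]*.3]
    s=least_squares(f,[th0,0,0]); return np.degrees(s.x[0]),s.x[1:],s.fun.round(1)
E
python3 - <<'E'
from h import *
P=np.load('pose2.npy'); w=np.load('w9.npz');c=wcam(w['p'],R.from_rotvec(w['r']))
for fr in (0,1): print(fit_th(P,c,[(134,0,18,(199,129)),(92,0,8,(264,170)),(108,324,18,(341,77)),(108,36,18,(205,258))],np.radians(324),fr))
E
```

```text
(np.float64(322.6437237480549), array([0., 0.]), array([-2.3, -2.3,  2.2, -0.2,  2.3,  5.2,  4.2,  2.9,  0. ,  0. ]))
(np.float64(322.77853509119234), array([-0.97434383,  0.74747925]), array([-3.9, -3.5,  0.7, -1.6,  0.3,  3.5,  3.1,  1.6, -0.3,  0.2]))
```

```bash
python3 -m crank '[0,-0.003,0.004,0,0,0,0, 0,0,0.009,0,0,0,0, 0,0,0.009,0,0,0,0, 0,0,0.009,0,0,0,0, 0,0,0.009,0,0,0,0, 0,0,0.009,0,0,0,0, 0,0,0,0,0,0,0, 0,0,0,0,0,0,0]'
python3 - <<'E'
from h import *
p,r=cur();print(where(np.load('pose2.npy')),manip.sense()['wrist_force'])
snap('wrist','w10.png')
E
```

```text
time_s: 10.03
position: [555.5, -98.5, 169.6]
ee_rot: [2.967, 0.134, -0.942]
wrist_force: [0.5, -0.3, 0.7]
opening: -0.0
[42.74886525 23.71208047  6.22856921] [ 0.48082604 -0.27260938  0.7247195 ]
```

View pics/w10.png

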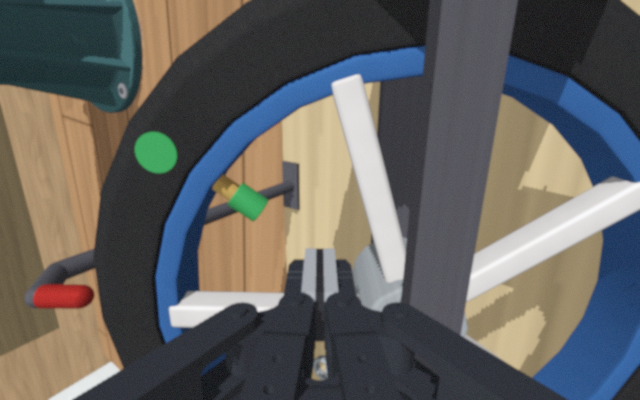

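The tip is in the gap behind the uphill spoke, about 20 mm clear of the valve cap at (248,202), with no contact force. I'll push gently by about 25 mm.

```bash
python3 -m crank '[0,0.003,0,0,0,0,0, 0,0.003,0,0,0,0,0, 0,0.003,0,0,0,0,0, 0,0.003,0,0,0,0,0, 0,0.003,0,0,0,0,0, 0,0.003,0,0,0,0,0, 0,0.003,0,0,0,0,0, 0,0.003,0,0,0,0,0, 0,0.001,0,0,0,0,0, 0,0,0,0,0,0,0, 0,0,0,0,0,0,0]'
python3 - <<'E'
from h import *
p,r=cur();print(where(np.load('pose2.npy')),manip.sense()['wrist_force'],np.abs(manip.sense()['joint_vel']).max())
snap('wrist','w11.png');np.savez('w11',p=p,r=r.as_rotvec())
E
```

```text
time_s: 11.0
position: [559.1, -120.7, 170.2]
ee_rot: [2.972, 0.136, -0.939]
wrist_force: [0.9, 9.3, 0.4]
opening: -0.4
[41.75442939  1.21861978  7.55937244] [0.88122659 9.27906155 0.43615769] 0.0024356479369222984
```

View pics/w11.png

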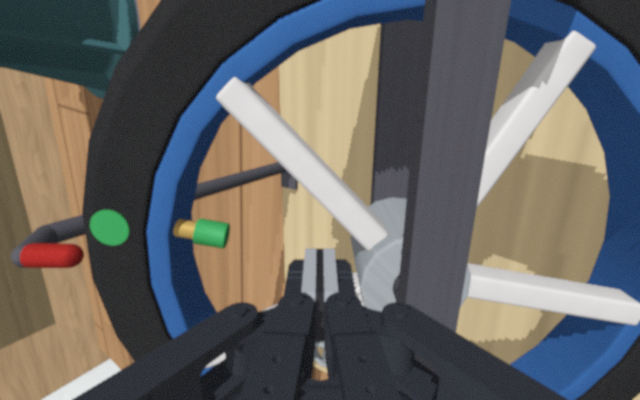

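Run:
```python
from h import *
P=np.load('pose2.npy'); w=np.load('w11.npz');c=wcam(w['p'],R.from_rotvec(w['r']))
o=[(134,0,18,(109,227)),(92,0,8,(211,233)),(108,324,18,(227,88)),(108,252,18,(583,42))]
for fr in (0,1): print(fit_th(P,c,o,np.radians(350),fr))
print(fit_th(P,c,o[:2],np.radians(350),0),proj('',s2w(wheelpt(92,0,8),P),c),proj('',s2w(wheelpt(134,0,18),P),c))
```

```text
(np.float64(349.4206493503344), array([0., 0.]), array([-3.7,  1.4,  1.6,  2.3,  5.5,  7.2,  0.8,  6.5,  0. ,  0. ]))
(np.float64(349.93089166042404), array([-0.3306439 ,  2.11988374]), array([-4.8, -0.8,  0.8, -0.4,  3.1,  3.1, -0.3, -1.5, -0.1,  0.6]))Traceback (most recent call last):
  File "<stdin>", line 5, in <module>
  File "h.py", line 16, in s2w
    x,y,yaw=pose; return R.from_euler('z',yaw).apply(np.atleast_2d(P))+[x,y,0]
    ^^^^^^^
ValueError: too many values to unpack (expected 3)
```

```bash
python3 -m crank '[0,0.002,0,0,0,0,0, 0,0.002,0,0,0,0,0, 0,0.002,0,0,0,0,0, 0,0.001,0,0,0,0,0, 0,0,0,0,0,0,0, 0,0,0,0,0,0,0]'
python3 - <<'E'
from h import *
p,r=cur();print(where(np.load('pose2.npy')),manip.sense()['wrist_force'],np.abs(manip.sense()['joint_vel']).max())
snap('wrist','w12.png');np.savez('w12',p=p,r=r.as_rotvec())
E
```

```text
time_s: 11.55
position: [559.5, -127.6, 170.4]
ee_rot: [2.972, 0.136, -0.94]
wrist_force: [1.2, 9.4, 1.7]
opening: 0.4
[42.12814282 -5.69685787  7.64888521] [1.15149605 9.35591134 1.72576687] 0.001771580760715936
```

View pics/w12.png

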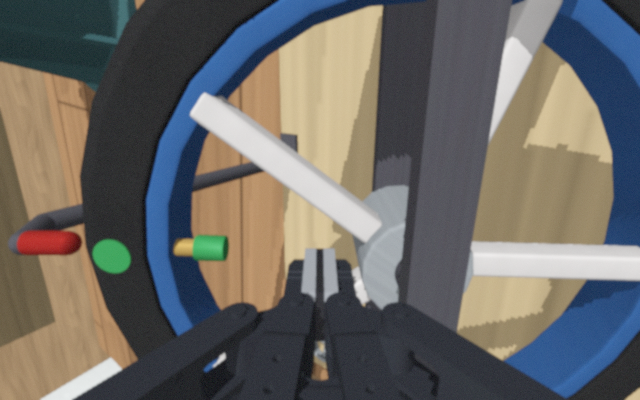

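Run:
```python
from h import *
P=np.load('pose2.npy'); w=np.load('w12.npz');c=wcam(w['p'],R.from_rotvec(w['r']))
o=[(134,0,18,(111,256)),(92,0,8,(210,247)),(108,324,18,(201,102))]
for fr in (0,1): print(fit_th(P,c,o,np.radians(360),fr))
print(fit_th(P,c,o[:2],np.radians(360),0)[0],[proj('',s2w(wheelpt(a,0,b),P[:3]),c) for a,b in ((92,8),(134,18))])
```

```text
(np.float64(357.68842325306804), array([0., 0.]), array([-4.1, -1.6,  1.5,  0.6,  5.4,  5.9,  0. ,  0. ]))
(np.float64(360.0807921886795), array([0.78984295, 5.32368129]), array([-2.8, -0. ,  2.8, -1.4, -0.2,  1.4,  0.2,  1.6]))
357.9555141130937 [array([[212.12565956, 254.8042103 ]]), array([[109.0167745 , 265.46662914]])]
```

The valve is within about 2° of the top. I'll retract and check from further away.

```bash
python3 -m crank '[0,-0.005,0,0,0,0,0, 0,0,-0.01,0,0,0,0, 0,0,-0.015,0,0,0,0, 0,0,-0.02,0,0,0,0, 0,0,-0.02,0,0,0,0, 0,0,-0.02,0,0,0,0, 0,-0.01,-0.02,0,0,0,0, 0,-0.01,-0.02,0,0,0,0, 0,-0.01,-0.02,0,0,0,0, 0,0,0,0,0,0,0, 0,0,0,0,0,0,0, 0,0,0,0,0,0,0]'
python3 -m crank '[0,0,0,0,0,0,0, 0,0,0,0,0,0,0]' >/dev/null
python3 - <<'E'
from h import *
p,r=cur();print(where(np.load('pose2.npy')),manip.sense()['wrist_force'],np.abs(manip.sense()['joint_vel']).max())
snap('wrist','w13.png');np.savez('w13',p=p,r=r.as_rotvec());snap('scene','s13.png')
c=cv2.imread('pics/w13.png')[60:320,130:520]; cv2.imwrite('pics/w13c.png',cv2.resize(c,None,fx=2,fy=2,interpolation=cv2.INTER_CUBIC))
E
```

```text
time_s: 12.6
position: [638.8, -88.7, 288.0]
ee_rot: [2.966, 0.133, -0.941]
wrist_force: [0.5, -0.2, -0.8]
opening: 0.2
[ 42.32489792  26.05000907 150.74095909] [-0.35882277  0.43929687  0.05795864] 0.004813185179920563
```

View pics/w13c.png

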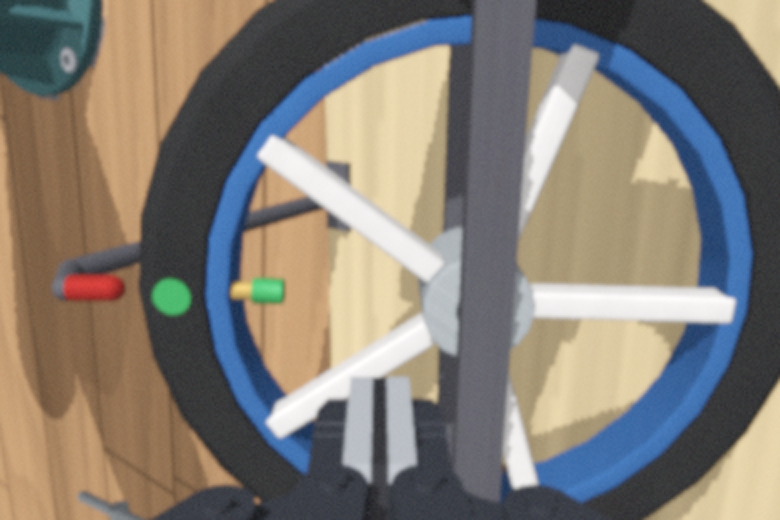

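View pics/s13.png

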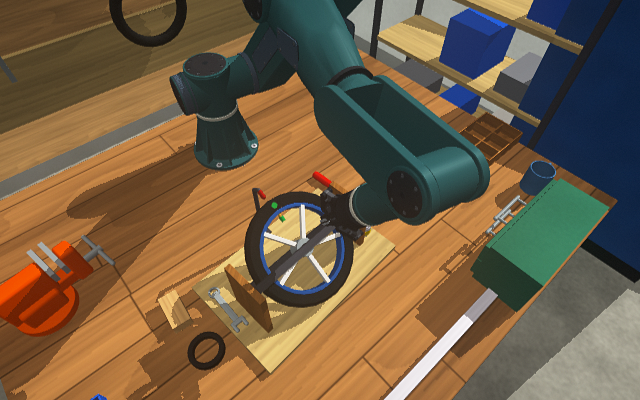

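Run:
```python
from h import *
P=np.load('pose2.npy'); w=np.load('w13.npz');c=wcam(w['p'],R.from_rotvec(w['r']))
k=lambda x,y:(130+x/2-.25,60+y/2-.25)
o=[(134,0,18,k(171,297)),(92,0,8,k(268,291)),(108,324,18,k(264,151)),(108,36,18,k(273,428)),(108,180,18,k(735,312))]
for fr in (0,1): print(fit_th(P,c,o,np.radians(360),fr))
th=np.radians(fit_th(P,c,o,6.28,1)[0]); overlay(P,th,c,'pics/w13.png','pics/w13o.png',(130,60,390,260),2)
# full re-fit of pose with bar edges (points at inner cheek) via scene cam dot/cap
cs=None
S=cv2.imread('pics/s13.png')[180:290,240:360]; cv2.imwrite('pics/s13c.png',cv2.resize(S,None,fx=5,fy=5,interpolation=cv2.INTER_CUBIC))
for a,b in ((92,8),(134,18)): print(proj('scene',s2w(wheelpt(a,0,b),P[:3])),proj('scene',s2w(wheelpt(a,np.radians(5),b),P[:3])))
```

```text
(np.float64(358.3245247818455), array([0., 0.]), array([-1.8,  0.6,  0.4,  0.9,  4.5,  1.2,  2.8,  1. , -3.3,  1.2,  0. ,
        0. ]))
(np.float64(358.70242942815673), array([-0.39723602,  1.32662587]), array([-2.1, -0. ,  0.1,  0.1,  3.7,  0.2,  2.9,  0.2, -3.2, -1.1, -0.1,
        0.4]))
[[281.43974163 219.17620466]] [[279.20771464 221.13356053]]
[[272.74985597 205.30796733]] [[269.40152091 208.12750269]]
```

View pics/w13o.png

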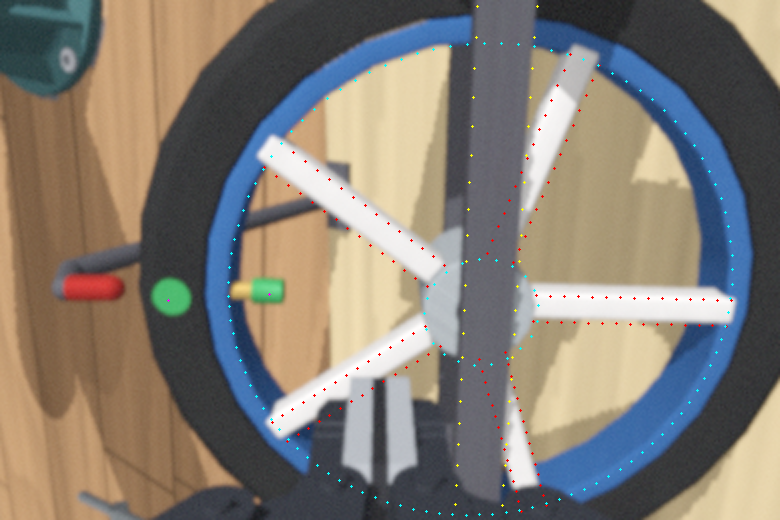

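View pics/s13c.png

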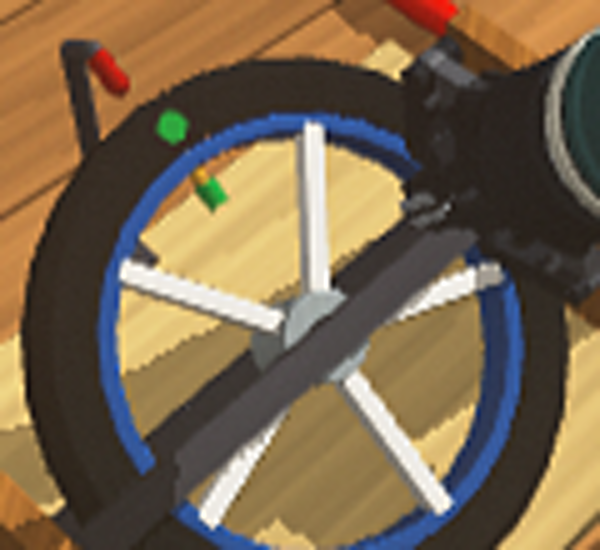

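Run:
```python
from h import *
P=np.load('pose2.npy'); w=np.load('w13.npz');c=wcam(w['p'],R.from_rotvec(w['r']))
def tri(a,b):
    f=lambda X:np.r_[proj('scene',X)[0]-a,proj('',X,c)[0]-b]
    s=least_squares(f,[560.,-110,200]); q=where(P,s.x); return q.round(1),np.degrees(np.arctan2(-q[1],q[0])).round(2),s.fun.round(1)
W=lambda x,y:np.array((130+x/2-.25,60+y/2-.25)); S=lambda x,y:np.array((240+x/5-.4,180+y/5-.4))
print('pointer end',tri(S(119,85),W(121,287))); print('pointer mid',tri(S(109,72),W(94,287)));print('cap',tri(S(212,193),W(268,291))); print('dot',tri(S(172,127),W(171,297)))
```

```text
pointer end (array([162.8,   1. ,  -4.6]), np.float64(-0.33), array([ 0.1,  1.2, -0.4, -0.2]))
pointer mid (array([173.9,   1.7,  -2. ]), np.float64(-0.55), array([-0. , -0.1,  0. ,  0. ]))
cap (array([92.6,  3.1,  6.8]), np.float64(-1.94), array([ 0.1,  0.2, -0.1, -0. ]))
dot (array([132.9,   3.9,  16.5]), np.float64(-1.67), array([-0. , -0.1,  0. ,  0. ]))
```

Run:
```python
from h import *
s=manip.sense(); print(s['time_s'],s['wrist_force'],np.abs(s['joint_vel']).max()); print(manip.job_done())
```

```text
12.8667 [ 0.7510517  -0.00783704 -0.10455306] 0.008148558424463957
the job is handed in; nothing more can be done
None
```

The wheel is stopped with its valve 1.5–2° short of the top by my stand fit, and I handed the job in at 12.9 s. No verdict is reported, so these are my own checks.

**Pushes:** It took two pushes in the positive direction, with the shut fingertips and by the spokes only. The first took the wheel from 216° to 323°. The second went on the next spoke, from inside the valve's radius, and ended at about 358.3°. I then drew the hand back, 150 mm out from the wheel's mid-plane.

**Last checks:**
- **Valve position:** Triangulating from the wrist and scene cameras put the cap at −1.9° and the dot at −1.7°. The red pointer measured −0.4°, so the cap is about 2–3 mm from the mark, inside the 9 mm allowed.
- **Disagreement:** The fits to single wrist pictures spread from 357.7° to 360.1°. All are within the 5.5° tolerance.
- **Robot and wheel:** The wrist force was below 1 N, the arm was at rest and the hand was clear. I left the wheel untouched for the last second or so, but did not measure its speed.
- **Bystanders:** They looked unmoved in the pictures, but I did not measure them.

**One unplanned contact:** On the first descent a gripper knuckle pressed on the fixed crossbar with about 21 N, below the 40 N limit. I backed off and worked with the tip about 6 mm further out. I saw no sign of touching the tyre or the valve stem.

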